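# Find the hidden ejector key and hold it down

## Task

The round grey ejector stand holds a tan mounted specimen sunk in its centre collar, and its release key lies in a notch somewhere round the black ledge that runs between collar and outer lip; black in black, it is hard to see, so feel along the ledge with the closed fingertips to find it. Press the key in the notch fully home, so that the specimen rises out of the collar, and finish while still holding the key down. Do not touch the specimen itself, and leave everything else standing where it is.

Things in the scene. Friction and masses are not known exactly. Their poses are not given: they have to be found in the camera images.
- stand: round ejector stand fixed to the worktop, 138 mm in diameter, grey with a blue band; origin at the centre of its underside, z up; its yaw means nothing. From the centre outwards: bright metal collar (radius 17.5 to 31 mm, top 60 mm above the worktop), flat black ledge (radius 31 to 65 mm, top 45 mm above the worktop), thin grey lip (radius 65 to 69 mm, top 47 mm)
- ledge_centre (a point): point on the stand's axis at the height of the ledge's top. The ledge is solid and runs all round but for one notch across its full width, 62 degrees of arc (52 mm long at radius 48 mm), at an unknown angle that differs every time. In the notch lies the black key, flat top 4 mm below the ledge, with 1 to 2 mm gap at each end
- key (a joint): how far the key is pressed: 0 up, 0.006 m fully down (its top then 10 mm below the ledge); tells nothing of where the key is. Pressed anywhere on its top it sinks straight down without tilting; about 3 N starts it, about 6 N brings it to its stop; it springs back when let go
- puck: tan cylindrical mounted specimen, 30 mm in diameter and 18 mm high, loose, standing on the ram in the collar; origin at the centre of its underside, 40 mm above the worktop with the key up (top 2 mm below the collar's top). A linkage to the key raises it: 10 mm for the key's full 6 mm.
- beaker: bystander: clear beaker 65 mm in diameter, 90 mm high, origin at the centre of its underside
- jar: bystander: clear jar with yellow lid, 74 mm in diameter, 82 mm high, origin at the centre of its underside
- green_puck: bystander: green mounted specimen 38 mm in diameter, 22 mm high, origin at the centre of its underside
- black_puck: bystander: black mounted specimen 40 mm in diameter, 21 mm high, origin at the centre of its underside
- tweezers: bystander: steel tweezers lying flat, 137 mm long, origin at the centre of the underside
- marker: bystander: grey and red marker pen lying flat, 135 mm long, origin at the centre of the underside
- tape: bystander: black roll of tape, 53 mm in diameter, 19 mm high, origin at the centre of its underside
- bottle: bystander: white bottle with yellow cap, 46 mm in diameter, 124 mm high, origin at the centre of its underside

How it is judged:
At the end, for the whole second after the job is handed in: the fingers hold the key at least 4.8 of its 6 mm down (over 1 N), and the specimen rests raised by at least 6.5 mm, upright and centred in its collar (value of joint key above 0.0048 m and contact force between the fingers and anything else above 1 N and z of puck in the frame of stand between 0.0465 and 0.053 m and horizontal distance between puck and stand below 0.005 m and angle between puck's own z axis and vertical below 0.15 rad and linear speed of puck below 0.02 m/s); the arm keeps its last pose, push and grip.
It fails at once if the specimen is touched by the robot (contact force between any of the fingers, the arm and puck above 0.5 N).
It fails at once if a bystander is moved by more than 15 mm (distance of any of beaker, jar, green_puck, black_puck, tweezers, marker, tape, bottle from where it was at the start of the episode above 0.015 m).
It also fails if it takes over 70 s, if anything falls off the work surface, if the arm or the gripper's body presses on something with over 40 N, if the wrist force passes 120 N, or if a joint passes its speed limit or range.

## Robot

A 7-joint arm with a two-finger parallel gripper is mounted at the origin on a cart in front of the work surface, level with it; the furniture and walls round the work are solid. World frame = base frame: x ahead of the robot, y to its left, z up, the work surface at z = 0. Lengths are in m, angles in rad, forces in N, time in s.
With the tool pointing down it reaches from about 0.4 to 0.85 m from the base axis. Payload 10.4 kg.
Tool frame: the origin (TCP) lies midway between the tips of the shut fingers; the grasp point (between the pads) lies 19 mm behind it; z points along the fingers, y is the line along which they close (so a half turn about z gives the same grasp; the last joint's range is limited). The gripper opens to 87 mm and grips with 3 to 60 N. Pads are 19 mm wide; open, the fingers measure 117 mm over their backs; the gripper's body (75 mm by 190 mm) begins 51 mm behind the grasp point.
Start: joints at [1.097, 0.332, -0.065, 1.46, 0.022, 1.35, -0.088], TCP at [0.272, -0.563, 0.223] pointing down, gripper open.
Joint ranges: [-2.6, 2.6], [-0.5, 2.12], [-1.47, 1.34], [0.16, 2.42], [-1.27, 4.41], [0.06, 2.06], [-2.6, 2.6]. Speed limits (rad/s): [2.22, 2.22, 2.79, 2.79, 3.14, 3.14, 3.14].

## Interface

Orientations are given as a unit quaternion [x, y, z, w].
In Python, from bench import r gives the robot as it stands.
- The arm moves only by the tool arm_command, never from a script. Its argument "moves" is one flat list of numbers, 4 for each row, row after row: the shift along the tool's x, y, z in cm, then the turn about the tool's z in degrees. A call has 1 to 12 rows; each row shifts and turns the commanded pose from where the row before left it, along the tool's axes as they then stand; what a row does not reach is not made up. A row lasts 1/12 s, in which the tool goes at most 41.7 mm and 7.16 degrees, less where a joint would pass 70% of its speed; a pose out of reach is approached as far as the arm can. A call with a gripper value outside its range is refused whole. "fingers" is the opening in per cent of the stroke, from 0 (shut) to 100 (fully open), set as the call begins (left out, the last holds). The fingers move at their own pace and stop on an object; "squeeze" is the grip in N (left out, the last holds). Time passes only in rows, so rows that do not move let the fingers close. It gives the time, the measured TCP pose, the force, the opening and the grip force at its end, in the units of the state.
- r.read_state(): the state, without advancing time (a new reading comes with each control period).
- r.camera(name): name is "side" or "top"; returns the picture (400x640x3 uint8, red, green, blue); there is no depth.
- r.camera_info(name): a dict with "fx", "fy", "cx", "cy" (pixels), "k1" (the pictures are not rectified: a ray, as slopes to the right and down, at radius r is drawn at 1 + k1 r^2 times it, then the intrinsics apply), "origin" and "attitude" of the camera in the world. Camera axes: x right, y up, looking along -z (the intrinsics and any distortion apply to the point x, -y, -z); pixel columns grow to the right and rows downward; lengths in m; the calibration is good to about 2 mm. A picture is of the moment at which its call begins. camera_info takes no time and is no camera call.
- r.close_job(): hands the job in; it is judged then, once.
The state is a dict: "time": time; "joint_positions": joint angles; "joint_vel": joint speeds; "joint_torque": joint torques, N m; "ee_pos": TCP position; "eef_rot": TCP orientation; "ft_force": force on the tool from outside, world axes, zero at the start; "torque": the same for the moment, N m; "width": finger opening in m; "grip_force": force on a finger pad.
Only numpy, scipy, OpenCV 4.12 (cv2) and the standard library are available. Lean on these libraries where they do the work, as an engineer would, in place of code of your own. Each camera call takes 0.05 s, during which the arm holds its last target. There are 200 camera calls.

## Working session

There is one attempt and no reset: what is moved stays moved. The work goes in short steps, Python scripts to look and compute and a tool call to move; the robot and the scene stay as the last step left them, time stands still between calls to the robot, and variables do not carry over. Pictures are saved under pics/ and viewed, at most 10 in all, crops included, and the job is handed in when it is done.

Besides the shell and the picture viewer there is one more tool, called after "Emit:" as name(argument=value, ...), one argument or row to a line, values as JSON. arm_command: Moves the arm, as the interface text tells. Its arguments: {"type":"object","properties":{"moves":{"type":"array"},"fingers":{"type":"number"},"squeeze":{"type":"number"}},"required":["moves"]}

```bash
mkdir -p pics; python3 - <<'E'
from bench import r
import cv2
for n in ("top","side"):
    im=r.camera(n); cv2.imwrite(f"pics/{n}0.png",im[:,:,::-1]); print(n,r.camera_info(n))
s=r.read_state(); print({k:s[k] for k in("time","ee_pos","eef_rot","ft_force","width")})
E
```

```text
top {'fx': 450.18496023263816, 'fy': 450.18496023263816, 'cx': 324.83356656942516, 'cy': 200.64797662745056, 'k1': -0.02359552974539613, 'origin': array([ 0.49994128, -0.14784188,  1.41339246]), 'attitude': array([-0.02018623,  0.02304613,  0.71182118, -0.70169224])}
side {'fx': 387.82158032638904, 'fy': 387.82158032638904, 'cx': 313.19544111770125, 'cy': 198.22243233726078, 'k1': -0.009325228533167706, 'origin': array([0.1932074 , 0.86960518, 0.74866193]), 'attitude': array([-0.08239683,  0.47384769,  0.85911397, -0.17493518])}
{'time': 0.1, 'ee_pos': array([ 0.27217373, -0.56225135,  0.221857  ]), 'eef_rot': array([ 9.74695550e-01,  2.23535683e-01, -1.75346819e-04, -5.94140585e-04]), 'ft_force': array([-0.36679357,  0.55283993, -0.03422462]), 'width': 0.08699273843230132}
```

View pics/top0.png

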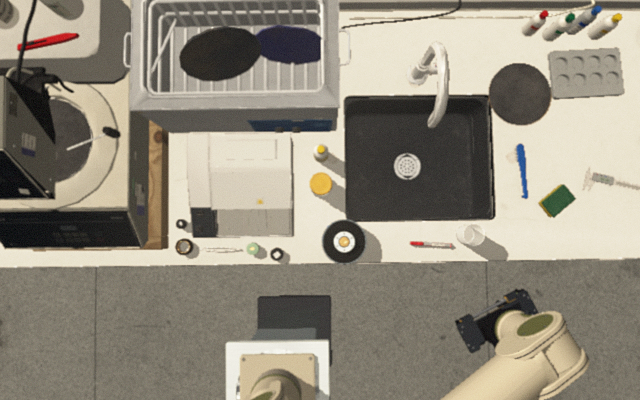

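View pics/side0.png

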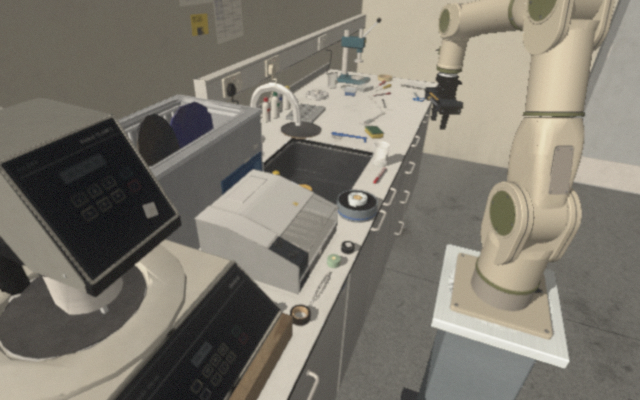

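The stand is at about (345,241) in the top view. The jar is at (321,184), the marker at (431,244) and the white instrument edge at x≈291. Next I'll enlarge the stand with the contrast raised.

```bash
cat > h.py <<'E'
import numpy as np, cv2
from scipy.spatial.transform import Rotation as R
from bench import r
def ray(n,u,v):
    c=r.camera_info(n); d=np.array([(u-c["cx"])/c["fx"],(v-c["cy"])/c["fy"]]); s=d.copy()
    for _ in range(10): s=d/(1+c["k1"]*(s@s))
    return c["origin"],R.from_quat(c["attitude"]).apply([s[0],-s[1],-1])
def at(n,u,v,z):
    o,d=ray(n,u,v); return o+d*(z-o[2])/d[2]
def pix(n,p):
    c=r.camera_info(n); q=R.from_quat(c["attitude"]).inv().apply(np.array(p)-c["origin"])
    s=np.array([q[0],-q[1]])/-q[2]; s=s*(1+c["k1"]*(s@s)); return s*c["fx"]+[c["cx"],c["cy"]]
E
python3 - <<'E'
from h import *
im=np.mean([cv2.imread("pics/top0.png").astype(float)]+[r.camera("top")[:,:,::-1].astype(float) for _ in range(6)],0)
im2=np.mean([r.camera("side")[:,:,::-1].astype(float) for _ in range(6)],0)
f=lambda c:cv2.resize((255*np.clip(c/255,0,1)**.45).astype(np.uint8),(400,400),interpolation=cv2.INTER_CUBIC)
cv2.imwrite("pics/c1.png",np.hstack([f(im[216:266,320:370]),f(im2[180:230,332:382])]))
p=at("top",344.5,241,.045);print(p, at("top",291,235,.08),at("top",321,184,.08),at("top",431,244,.01),at("side",357,204,.045))
E
```

```text
[ 0.46035458 -0.21179701  0.045     ] [ 0.48131679 -0.05243653  0.08      ] [ 0.63130288 -0.14314294  0.08      ] [ 0.44596028 -0.4825803   0.01      ] [ 0.44979787 -0.18595641  0.045     ]
```

View pics/c1.png

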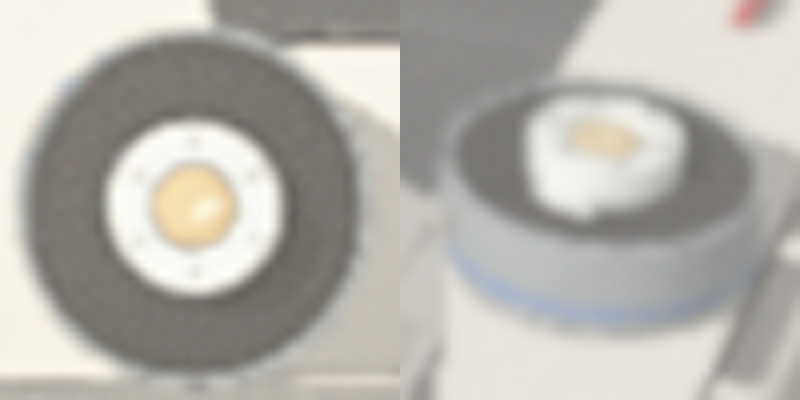

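The crop shows plain black ledge all round, with no visible notch. The ledge is centred at about (343.6,240.9) in the top view. I'll check the centre against both views and try a quick angular brightness profile before feeling for the key.

```bash
python3 - <<'E'
from h import *
from scipy.optimize import least_squares
a=at("top",343.56,240.94,.045)
# side: lip extremes in crop -> pixels
g=lambda x,y:((x-400+.5)/8-.5+332,(y+.5)/8-.5+180)
L,Rr=g(447,170),g(757,170)
print("top",a)
th=np.linspace(0,2*np.pi,360)
def res(c):
    P=np.array([pix("side",[c[0]+.069*np.cos(t),c[1]+.069*np.sin(t),.047]) for t in th])
    return [P[:,0].min()-L[0],P[:,0].max()-Rr[0],P[:,1].min()-g(0,79)[1],P[:,1].max()-g(0,243)[1]]
s=least_squares(res,a[:2],diff_step=1e-4);print("side",s.x,s.fun)
c=a
I={n:np.mean([r.camera(n).astype(float).mean(2) for _ in range(10)],0) for n in("top","side")}
prof={n:[] for n in I}
for k in range(0,360,10):
    for n in I:
        cc=c if n=="top" else np.r_[s.x,.045]
        v=[]
        for rr in (.040,.045,.05,.055,.058):
            for d in (-4,0,4):
                t=np.radians(k+d); u=pix(n,[cc[0]+rr*np.cos(t),cc[1]+rr*np.sin(t),.045])
                v.append(cv2.getRectSubPix(I[n].astype(np.float32),(1,1),(float(u[0]),float(u[1])))[0,0])
        prof[n].append(np.median(v))
for n in prof: print(n,np.round(prof[n],1))
s=r.read_state();print(s["time"],s["ee_pos"])
E
```

```text
top [ 0.46057771 -0.20895158  0.045     ]Traceback (most recent call last):
  File "<stdin>", line 12, in <module>
    return func(*args, **kwargs)
    result = trf(vector_fun.fun, vector_fun.jac, x0, f0, J0, lb, ub, ftol, xtol,
                 gtol, max_nfev, x_scale, loss_function, tr_solver,
                 tr_options.copy(), verbose, callback=callback_wrapped)
    return trf_no_bounds(
        fun, jac, x0, f0, J0, ftol, xtol, gtol, max_nfev, x_scale,
        loss_function, tr_solver, tr_options, verbose, callback=callback)
    J = jac(x)
    self._update_jac()
    ~~~~~~~~~~~~~~~~^^
    self.J = self.jac_wrapped(xp_copy(self.x), f0=self.f)
             ~~~~~~~~~~~~~~~~^^^^^^^^^^^^^^^^^^^^^^^^^^^^
    J, dct = approx_derivative(
             ~~~~~~~~~~~~~~~~~^
        self.fun,
        ^^^^^^^^^
    ...<2 lines>...
        **self.finite_diff_options,
        ^^^^^^^^^^^^^^^^^^^^^^^^^^^
    )
    ^
    J, _nfev = _dense_difference(fun_wrapped, x0, f0, h,
               ~~~~~~~~~~~~~~~~~^^^^^^^^^^^^^^^^^^^^^^^^
                             use_one_sided, method,
                             ^^^^^^^^^^^^^^^^^^^^^^
                             mf)
                             ^^^
    df = [f_eval - f0 for f_eval in f_evals]
                                    ^^^^^^^
    f = np.atleast_1d(self.fun(x, *self.args, **self.kwargs))
                      ~~~~~~~~^^^^^^^^^^^^^^^^^^^^^^^^^^^^^^
    return np.atleast_1d(self.fun(x))
                         ~~~~~~~~^^^
    return self.f(x, *self.args, **self.kwargs)
           ~~~~~~^^^^^^^^^^^^^^^^^^^^^^^^^^^^^^
  File "<stdin>", line 10, in res
  File "h.py", line 11, in pix
    c=r.camera_info(n); q=R.from_quat(c["attitude"]).inv().apply(np.array(p)-c["origin"])
ValueError: time passes only in moves, steps and waits
```

```bash
sed -i 's/c=r.camera_info(n)/c=CI[n]/; s/^from bench import r/from bench import r\nCI={n:r.camera_info(n) for n in ("top","side")}/' h.py; python3 - <<'E'
from h import *
from scipy.optimize import least_squares
a=at("top",343.56,240.94,.045)
g=lambda x,y:((x-400+.5)/8-.5+332,(y+.5)/8-.5+180)
L,Rr=g(447,170),g(757,170)
th=np.linspace(0,2*np.pi,180)
def res(c):
    P=np.array([pix("side",[c[0]+.069*np.cos(t),c[1]+.069*np.sin(t),.047]) for t in th])
    return [P[:,0].min()-L[0],P[:,0].max()-Rr[0],P[:,1].min()-g(0,79)[1],P[:,1].max()-g(0,243)[1]]
s=least_squares(res,a[:2],diff_step=1e-3);print("side",s.x,s.fun)
I={n:np.mean([r.camera(n).astype(float).mean(2) for _ in range(10)],0) for n in("top","side")}
prof={n:[] for n in I}
for k in range(0,360,10):
    for n in I:
        cc=a if n=="top" else s.x
        v=[]
        for rr in (.040,.045,.05,.055,.058):
            for d in (-4,0,4):
                t=np.radians(k+d); u=pix(n,[cc[0]+rr*np.cos(t),cc[1]+rr*np.sin(t),.045])
                v.append(cv2.getRectSubPix(I[n].astype(np.float32),(1,1),(float(u[0]),float(u[1])))[0,0])
        prof[n].append(np.median(v))
for n in prof: print(n,np.round(prof[n],1))
s=r.read_state();print(s["time"],s["ee_pos"])
E
```

```text
side [ 0.45874481 -0.21201869] [-1.14749763  1.14915956 -0.97631864  0.6420901 ]
top [46.9 47.4 47.4 47.5 47.9 47.8 48.1 47.3 47.5 47.4 46.9 46.3 46.3 45.9
 45.8 44.4 44.  44.6 44.6 44.1 43.5 42.2 41.2 39.1 39.7 40.2 42.4 43.2
 44.8 44.4 44.1 44.2 44.7 45.4 46.2 46.5]
side [ 48.3  47.8  47.8  48.2  47.4  47.9  51.5  60.8  62.9  64.   66.2  54.6
  52.2  51.9  50.4  49.3  49.3  48.6  48.6  48.2  48.2  47.   50.3  61.8
  71.  106.5 119.4 157.6 147.6 131.1 133.  112.3  71.4  60.1  53.6  50.4]
1.7 [ 0.2723228  -0.56255899  0.22255159]
```

Nothing conclusive: the dip at 210–240° fits the collar's shadow, so I'll feel for it. The centre is about (0.460,-0.210). I'm writing a planner for the rows.

```bash
cat > plan.py <<'E'
import sys
from h import *
C=np.array([.460,-.210])
def plan(th,z,n,rad=.048,flip=0,dz0=0):
    s=r.read_state(); p=np.array(s["ee_pos"]); X=R.from_quat(s["eef_rot"]).as_matrix()
    psi=np.degrees(np.arctan2(X[1,0],X[0,0])); t=np.radians(th)
    g=np.r_[C+rad*np.array([np.cos(t),np.sin(t)]),z]; d=X.T@(g-p)
    turn=-((th+flip-psi+180)%360-180)
    print("t %.2f pos %s psi %.1f axis z %s j7 %.2f F %s"%(s["time"],np.round(p,4),psi,np.round(X[:,2],3),s["joint_positions"][6],np.round(s["ft_force"],1)))
    print("shift cm",np.round(d*100,2),"turn deg",round(turn,1),"per row x%d"%n,np.round(np.r_[d*100/n,turn/n],2))
if __name__=="__main__": plan(*[float(a) if i!=2 else int(a) for i,a in enumerate(sys.argv[1:])])
E
python3 plan.py 26 .12 11 
```

```text
t 1.70 pos [ 0.2723 -0.5626  0.2226] psi 25.8 axis z [ 0. -0. -1.] j7 -0.09 F [-0.7  0.4  1.1]
shift cm [ 37.05 -23.57  10.25] turn deg -0.2 per row x11 [ 3.37 -2.14  0.93 -0.02]
```

Emit:
arm_command(
  moves=[3.37,-2.14,0.7,0,3.37,-2.14,0.7,0,3.37,-2.14,0.7,0,3.37,-2.14,0.7,0,3.37,-2.14,0.9,0,3.37,-2.14,0.9,0,3.37,-2.14,0.9,0,3.37,-2.14,0.9,0,3.37,-2.14,1,0,3.37,-2.14,1.2,0,3.35,-2.03,1.3,0,0,0,0,0],
  fingers=0,
  squeeze=10,
)

```text
time: 2.7
ee_pos: [0.5065, -0.1814, 0.1217]
eef_rot: [0.974, 0.228, 0.0, -0.002]
ft_force: [-0.6, 1.8, -0.5]
width: 0.015
grip_force: 0.0
```

```bash
python3 plan.py 26 .055 6; python3 -c "
from h import *
f=lambda n,x,y,w,h:cv2.resize(r.camera(n)[y:y+h,x:x+w,::-1],(400,400),interpolation=cv2.INTER_CUBIC)
cv2.imwrite('pics/c2.png',np.hstack([f('top',300,200,80,80),f('side',320,150,80,80)]))"
```

```text
t 2.70 pos [ 0.5065 -0.1814  0.1217] psi 26.4 axis z [-0.     0.004 -1.   ] j7 -0.92 F [-0.6  1.8 -0.5]
shift cm [-0.65  0.56  6.66] turn deg 0.4 per row x6 [-0.11  0.09  1.11  0.07]
```

View pics/c2.png

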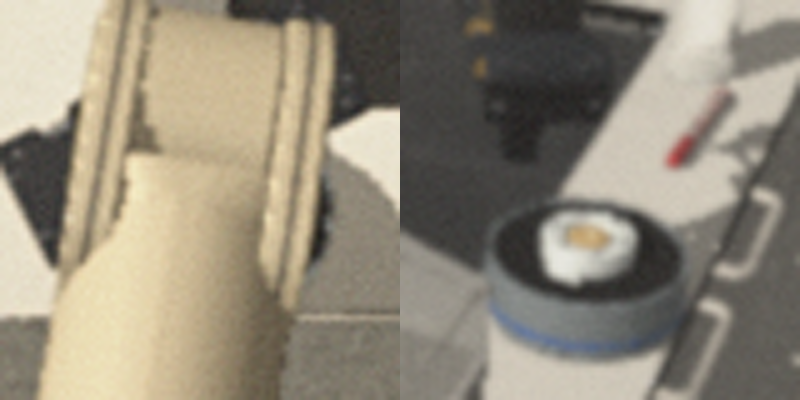

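The side view shows the closed fingers hovering behind the stand at about (520,150) in the crop, with the collar and puck undisturbed.

Emit:
arm_command(
  moves=[0,0,0,0,0,0,0,0,-0.6,0.5,2,0,0,0,2,0,0,0,1.5,0,0,0,1.0,0,0,0,0,0,0,0,0,0],
)

```text
time: 3.47
ee_pos: [0.5004, -0.198, 0.0589]
eef_rot: [0.975, 0.223, -0.0, 0.0]
ft_force: [-0.8, -0.5, 0.7]
width: 0.0007
grip_force: 0.0
```

```bash
python3 plan.py 26 .044 4
```

```text
t 3.47 pos [ 0.5004 -0.198   0.0589] psi 25.8 axis z [-0. -0. -1.] j7 -0.93 F [-0.8 -0.5  0.7]
shift cm [ 0.64 -0.7   1.49] turn deg -0.2 per row x4 [ 0.16 -0.17  0.37 -0.06]
```

Emit:
arm_command(
  moves=[0.6,-0.7,0,0,0,0,0,0,0,0,0.7,0,0,0,0.5,0,0,0,0.3,0,0,0,0,0,0,0,0,0],
)

```text
time: 4.05
ee_pos: [0.503, -0.1885, 0.0453]
eef_rot: [0.975, 0.223, -0.0, 0.0]
ft_force: [-9.9, 4.8, 25.6]
width: 0.0004
grip_force: 13.0
```

```bash
python3 plan.py 26 .044 4
```

```text
t 4.05 pos [ 0.503  -0.1885  0.0453] psi 25.8 axis z [-0.    -0.001 -1.   ] j7 -0.96 F [-9.9  4.8 25.6]
shift cm [-0.01  0.05  0.13] turn deg -0.2 per row x4 [-0.    0.01  0.03 -0.04]
```

The ledge is at z≈0.0453, and the arm is stiff at about 18 N/mm. I'll hop round in 24° steps, each ending about 0.7 mm into the ledge level; the notch is where the force vanishes.

Emit:
arm_command(
  moves=[0,0,-0.3,0,-0.026,-0.502,0,-6,-0.026,-0.502,0,-6,-0.026,-0.502,0,-6,-0.026,-0.502,0,-6,0,0,0,0,0,0,0.24,0,0,0,0,0],
)

```text
time: 4.72
ee_pos: [0.4907, -0.1727, 0.0445]
eef_rot: [0.908, 0.419, -0.0, -0.0]
ft_force: [-5.7, 2.5, 12.0]
width: 0.0004
grip_force: 6.0
```

```bash
python3 plan.py 50 .044 4
```

```text
t 4.72 pos [ 0.4907 -0.1727  0.0445] psi 49.6 axis z [-0.  0. -1.] j7 -0.58 F [-5.7  2.5 12. ]
shift cm [-0.03  0.04  0.05] turn deg -0.4 per row x4 [-0.01  0.01  0.01 -0.1 ]
```

Emit:
arm_command(
  moves=[0,0,-0.3,0,-0.026,-0.502,0,-6,-0.026,-0.502,0,-6,-0.026,-0.502,0,-6,-0.026,-0.502,0,-6,0,0,0,0,0,0,0.3,0,0,0,0,0],
)

```text
time: 5.38
ee_pos: [0.4731, -0.1636, 0.0437]
eef_rot: [0.801, 0.598, -0.0, -0.0]
ft_force: [-0.1, 0.3, -0.9]
width: 0.0005
grip_force: 0.0
```

Emit:
arm_command(
  moves=[0,0,-0.3,0,-0.026,-0.502,0,-6,-0.026,-0.502,0,-6,-0.026,-0.502,0,-6,-0.026,-0.502,0,-6,0,0,0,0,0,0,0.3,0,0,0,0,0],
)

```text
time: 6.05
ee_pos: [0.4537, -0.1622, 0.0452]
eef_rot: [0.659, 0.752, -0.0, 0.0]
ft_force: [-5.6, -0.2, 14.4]
width: 0.0003
grip_force: 7.2
```

```bash
python3 plan.py 98 .044 4
```

```text
t 6.05 pos [ 0.4537 -0.1622  0.0452] psi 97.5 axis z [ 0.    -0.001 -1.   ] j7 0.24 F [-5.6 -0.2 14.4]
shift cm [-0.02 -0.04  0.12] turn deg -0.5 per row x4 [-0.01 -0.01  0.03 -0.12]
```

At about 74° there was no force at z 0.0437, and the ledge resists at both 50° and 98°. The notch is there, so I'm going back to press.

Emit:
arm_command(
  moves=[0,0,-0.3,0,-0.026,0.502,0,6,-0.026,0.502,0,6,-0.026,0.502,0,6,-0.026,0.502,0,6,0,0,0,0,0,0,0.4,0,0,0,0.4,0,0,0,0,0,0,0,0,0],
)

```text
time: 6.88
ee_pos: [0.4733, -0.1631, 0.0392]
eef_rot: [0.799, 0.601, 0.0, 0.0]
ft_force: [1.5, -0.0, 3.2]
width: 0.0005
grip_force: 2.0
```

```bash
python3 plan.py 74 .035 4
```

```text
t 6.88 pos [ 0.4733 -0.1631  0.0392] psi 73.9 axis z [ 0.001  0.    -1.   ] j7 -0.18 F [ 1.5 -0.   3.2]
shift cm [-0.07  0.01  0.42] turn deg -0.1 per row x4 [-0.02  0.    0.11 -0.03]
```

The 3.2 N at z 0.0392 is the key's spring. I'm pressing it home.

Emit:
arm_command(
  moves=[0,0,0.1,0,0,0,0.1,0,0,0,0.1,0,0,0,0.1,0,0,0,0.05,0,0,0,0.05,0,0,0,0,0,0,0,0,0,0,0,0,0],
)

```text
time: 7.63
ee_pos: [0.4735, -0.1631, 0.0352]
eef_rot: [0.799, 0.601, 0.0, 0.0]
ft_force: [-2.4, 3.6, 15.6]
width: 0.0002
grip_force: 7.8
```

```bash
python3 plan.py 74 .035 4;  python3 -c "
from h import *
f=lambda n,x,y,w,h:cv2.resize(r.camera(n)[y:y+h,x:x+w,::-1],(600,600),interpolation=cv2.INTER_CUBIC)
cv2.imwrite('pics/c3.png',f('side',327,165,60,60))"
```

```text
t 7.63 pos [ 0.4735 -0.1631  0.0352] psi 73.8 axis z [ 0.001 -0.    -1.   ] j7 -0.18 F [-2.4  3.6 15.6]
shift cm [-0.08 -0.    0.02] turn deg -0.2 per row x4 [-0.02 -0.    0.   -0.04]
```

View pics/c3.png

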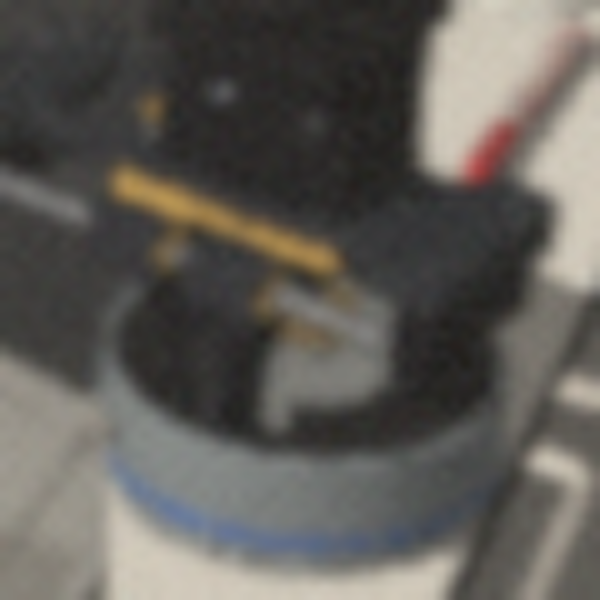

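The side view shows the fingers down inside the ledge ring at about (215,380) in the crop; the gripper hides the puck. The TCP is at 0.0352, which is 10 mm below the ledge, and the force has jumped to 15.6 N, so the key is on its stop. I'll let it settle once, then hand in.

Emit:
arm_command(
  moves=[0,0,0,0,0,0,0,0,0,0,0,0,0,0,0,0,0,0,0,0,0,0,0,0],
)

```text
time: 8.18
ee_pos: [0.4734, -0.1631, 0.0351]
eef_rot: [0.799, 0.601, 0.0, 0.0]
ft_force: [-2.2, 3.4, 15.4]
width: 0.0005
grip_force: 7.7
```

```bash
python3 -c "
from bench import r
print(r.close_job())"
```

```text
the job is handed in; nothing more can be done
None
```

I found the key at about 74° round the ledge, pressed it to its stop with about 15 N, and handed the job in while still holding it down. The gripper hid the specimen, so I judged that it had risen from the key's depth and force, not by sight.

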